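# Close a plaster casting mould and hold it shut

### The arm

A 6-joint arm with a two-finger parallel gripper is mounted at the origin on the work surface. World frame = base frame: x ahead of the robot, y to its left, z up, the work surface at z = 0. Lengths are in m, angles in rad, forces in N, time in s.
With the tool pointing down it reaches from about 0.35 to 0.875 m from the base axis. Payload 4.2 kg.
Tool frame: the origin (TCP) lies midway between the tips of the shut fingers; the grasp point (between the pads) lies grip_depth behind it (grip_depth is the distance from the TCP to the grasp point, in m); y points along the fingers, z is the direction in which the jaws open and shut, and the axes are right-handed (so a half turn about y gives the same grasp; the last joint's range is limited). The gripper opens to 85 mm and grips with 20 to 120 N. Pads are 22 mm wide; open, the fingers measure 114 mm over their backs; the gripper's body (76 mm by 85 mm) begins 54 mm behind the grasp point. The pads swing forward as they close: fully open they stand 13 mm farther back than shut.
Start: joints at [-1.029, 0.385, 0.008, 0, -1.194, -0.259], TCP at [0.174, -0.6, 0.196] pointing down, gripper open.
Joint ranges: [-3.14, 3.14], [-1.21, 2.06], [-1.07, 1.41], [-3.16, 2.05], [-2.99, -0.16], [-3.1, 3.1]. Speed limits (rad/s): [2.79, 2.79, 3.14, 3.14, 3.14, 3.14].

### API

Orientations are given as a 3x3 rotation matrix whose columns are the frame's x, y, z axes.
In Python, from workcell import observe, read_camera, hand_in, spot_in, trace, grip_depth gives the robot as it stands.
- The arm moves only by the tool step_arm, never from a script. Its argument "plan" is a list of rows, each an object of numbers: "dx", "dy", "dz": the shift along the world's x, y, z normalised to -1 to 1, where 1 is 40 mm; "wx", "wy", "wz": the turn, a rotation vector about the world's x, y, z normalised to -1 to 1, where 1 is 8 degrees; "fingers": the gripper's target within -1 to 1 (fully open at 1, half-way at 0, shut at -1). In form: [{"dx": .., "dy": .., "dz": .., "wx": .., "wy": .., "wz": .., "fingers": ..}, ...]. A call has 1 to 8 rows; each row shifts and turns the commanded pose from where the row before left it; what a row does not reach is not made up. A row lasts 1/10 s, in which the tool goes at most 50 mm and 8.59 degrees, less where a joint would pass 70% of its speed; a pose out of reach is approached as far as the arm can. A call with a number of a shift or a turn outside -1 to 1 is refused whole. A call with a gripper value outside its range is refused whole. The fingers move at their own pace and stop on an object; "force" is the grip in N (left out, the last holds). Time passes only in rows, so rows that do not move let the fingers close. It gives the time, the measured TCP pose, the force and the opening at its end, in the units of the state.
- observe(): the state, without advancing time (a new reading comes with each control period).
- read_camera(name): name is "side" or "top" or "wrist"; returns a dict with "pixels" (384x512x3 uint8, blue, green, red), "range_z" (384x512 float32, m along the optical axis (not along the pixel's ray), 0 where there is no reading), "K" (3x3 intrinsics, pixels), "rvec" (rotation vector, rad) and "tvec" (3), from world to camera coordinates, as OpenCV has them. Camera axes: x right, y down, z forward; pixel columns grow to the right and rows downward; lengths in m; the calibration is good to about 2 mm. A picture is of the moment at which its call begins.
- hand_in(): hands the job in, once; it reports no verdict.
Trained networks look in a picture, given as the dict that the camera call returned (one of the last four; its "shot" number tells which), for a name from the list of things; names that differ only in an ending like _2 or _b are one class to them, and where a whole thing is asked for, a point or a joint stands for the part that bears it (a point fixed in the world has none). Each returns a list of dicts, best first, with "score" (0 to 1); they miss things now and then, are a little off and sometimes report something else, mostly with a low value. They report only what shows in the picture. A call takes as long as a camera call.
- spot_in(name, picture): "extent" ([left, top, right, bottom] in pixels, round what is visible of it).
- trace(name, picture): "pixels" (384x512 bool, what is visible of it) and "extent" ([left, top, right, bottom] in pixels, round what is visible of it).
The state is a dict: "time_s": time; "joint_positions": joint angles; "joint_vel": joint speeds; "effort": joint torques, N m; "position": TCP position; "orientation": TCP orientation; "wrist_force": force on the tool from outside, world axes, zero at the start; "ft_torque": the same for the moment, N m; "width": opening from 0.0 (shut) to 1.0 (fully open).
Only numpy, scipy, OpenCV 4.12 (cv2) and the standard library are available. Lean on these libraries where they do the work, as an engineer would, in place of code of your own. Each camera call takes 0.05 s, during which the arm holds its last target. There are 200 camera calls.

### The job

Push the open drawer of the casting stand fully home until it seats at its detent; then take the big loose plaster mould half by its grip ridge, lower it onto the two dowels of the half in the drawer until the faces meet, and press it down with about 15 N on top of its own weight. Finish while still holding and pressing the closed mould (do not let go), and leave everything else on the bench where it is.

Things in the scene. Friction and masses are not known exactly. Their poses are not given: they have to be found in the camera images.
- drawer (a joint): Opening of the casting stand's drawer in m: 0 = fully home at its stop, up to 0.10 = pulled out towards the robot. Slides level along its own x. It drags with about 2 N, needs up to 8 N in all over the last 12 mm, where it passes a sprung ball detent, then snaps home and stays there.
- drawer_front (a point): Centre of the outer face of the drawer's plywood front, facing the robot: 190 mm wide, 46 high, 12 thick; this point is 35 mm above the bench, its top edge 58 mm. x: level, the way the drawer closes; y along the front to its left; z up. The bench before it is free. The stand behind is 190 mm wide, 200 long, with 36 mm high sides.
- lower_half: Lower half of a plaster mould, fixed in the drawer and moving with it: block 80 (x) x 140 (y) x 36 mm, flat top with a shallow cavity and two upright brass dowels. Origin: centre of its underside, 20 mm above the bench, 105 mm behind the outer face of the drawer front; axes as the front's. A dark match mark on its -x side near y = -58 mm shows the thick-dowel end.
- lower_face (a point): Centre of the lower half's top (mating) face, 56 mm above the bench, axes as lower_half. Closed, the upper half's origin lies here, axes agreeing.
- thick_dowel (a point): Foot of the thick dowel (16 mm diameter) on the lower half's mating face, at its y = -50 mm; the thin one (12 mm) is at y = +50 mm. Both stand 18 mm above the face: straight for 9 mm, then tapering to 8 and 4 mm.
- upper_half: Loose upper mould half, 0.36-0.56 kg, mating face down on the bench, the larger of two loose plaster halves: block 80 (x) x 140 (y) x 32 mm, on top a centred grip ridge 36 (x) x 70 (y) mm, 34 high (its top 66 mm above the origin). Origin: centre of underside; z up. Dark match mark on top near y = -58 mm: thick-hole end. Starts within 0.7 rad of the closed yaw.
- thick_hole (a point): Mouth of the 18 mm hole (for the thick dowel) in the upper half's underside, at its y = -50 mm; the 14 mm hole is at y = +50 mm. Both are blind, 24 mm deep.
- small_half: Bystander: smaller plaster mould half, 60 x 100 x 26 mm with a round knob 34 mm wide and 22 mm high on top, loose on the bench near the big one. Origin: centre of the underside.
- cup_a: Bystander: unfired clay cup, 72 mm wide, 75 mm high, beyond the moulds. Origin: centre of the underside.
- cup_b: Bystander: a second such cup. Origin: centre of the underside.
- pan: Bystander: unfired clay pan, 132 mm wide, 50 mm high, stub handle 60 mm long towards its +y, left of the stand. Origin: centre of the underside.
- brush: Bystander: flat brush, about 20 mm thick, 200 mm long, lying on the bench at the far right.

How it is judged:
By the outcome, as a careful person would: the job done as asked, in the order asked, and still so for the second after the job is handed in, while the arm keeps its last pose, push and grip.
It also fails if it takes over 67 s, if anything falls off the work surface, if the arm or the gripper's body presses on something with over 40 N, if the wrist force passes 120 N, or if a joint passes its speed limit or range.

## Working session

There is one attempt and no reset: what is moved stays moved. The work goes in short steps, Python scripts to look and compute and a tool call to move; the robot and the scene stay as the last step left them, time stands still between calls to the robot, and variables do not carry over. Pictures are saved under pics/ and viewed, about 8 in all and at most 12, crops included, and the job is handed in when it is done.

Besides the shell and the picture viewer there is one more tool, called as name(argument=value, ...), one argument or row to a line, values as JSON. step_arm: Moves the arm, as the interface text tells. Scaled input: -1 to 1 covers 40 mm each way for a shift and 8 degrees each way for a turn. Its arguments: {"type":"object","properties":{"plan":{"type":"array"},"force":{"type":"number"}},"required":["plan"]}

```bash
mkdir -p pics; ls; cat > h.py <<'E'
import numpy as np, cv2
from workcell import *
def cloud(p):
    R=cv2.Rodrigues(np.array(p["rvec"],float))[0]; t=np.array(p["tvec"],float).ravel(); K=np.array(p["K"],float)
    z=p["range_z"].astype(float); v,u=np.mgrid[:384,:512]
    c=np.stack([(u-K[0,2])/K[0,0]*z,(v-K[1,2])/K[1,1]*z,z],-1)
    w=(c-t)@R
    w[z<=0]=np.nan
    return w
E
python3 - <<'E'
from h import *
s=observe(); print({k:np.round(v,3).tolist() for k,v in s.items()}, grip_depth() if callable(grip_depth) else grip_depth)
ps=[read_camera(n) for n in("top","side")]
for n,p in zip(("top","side"),ps):
    img=p["pixels"].copy(); w=cloud(p); np.savez("/tmp/"+n,w=w,px=img)
    for k in("drawer_front","lower_half","upper_half","small_half","cup_a","pan","brush"):
        for r in trace(k,p)[:2]:
            m=r["pixels"]; q=w[m]; q=q[~np.isnan(q[:,0])]
            print(n,k,round(r["score"],2),np.round(r["extent"]), np.round(np.median(q,0),3) if len(q) else "", np.round(np.percentile(q,98,axis=0),3) if len(q) else "")
    cv2.imwrite(f"pics/{n}0.png",img)
cv2.imwrite("pics/both.png",np.hstack([cv2.resize(cv2.imread("pics/top0.png"),(400,300)),cv2.resize(cv2.imread("pics/side0.png"),(400,300))]))
E
```

```text
pics
{'time_s': 0.0, 'joint_positions': [-1.029, 0.386, 0.007, -0.001, -1.194, -0.259], 'joint_vel': [0.0, -0.0, 0.0, 0.001, 0.002, 0.001], 'effort': [-0.001, -39.228, 18.84, 4.186, -0.005, 0.0], 'position': [0.174, -0.6, 0.195], 'orientation': [[0.96, -0.001, -0.279], [0.279, 0.002, 0.96], [-0.0, -1.0, 0.002]], 'wrist_force': [-0.137, -0.2, 0.26], 'ft_torque': [0.002, -0.04, -0.007], 'width': 1.001} 0.0187
top drawer_front 0.58 [164. 189. 226. 246.] [0.541 0.174 0.03 ] [0.64  0.262 0.064]
top lower_half 0.68 [165. 186. 220. 248.] [0.539 0.174 0.031] [0.64  0.259 0.064]
top upper_half 0.55 [317. 198. 365. 236.] [ 0.559 -0.355  0.034] [ 0.616 -0.288  0.072]
top small_half 0.88 [270. 231. 298. 248.] [ 0.468 -0.15   0.027] [ 0.501 -0.104  0.052]
top cup_a 0.88 [267. 154. 285. 172.] [ 0.758 -0.106  0.02 ] [ 0.781 -0.074  0.08 ]
top cup_a 0.65 [304. 156. 324. 174.] [ 0.755 -0.253  0.028] [ 0.778 -0.219  0.08 ]
top pan 0.57 [ 93. 195. 141. 230.] [0.561 0.452 0.012] [0.613 0.531 0.054]
top pan 0.37 [304. 157. 324. 173.] [ 0.752 -0.256  0.03 ] [ 0.777 -0.219  0.079]
top brush 0.96 [378. 182. 390. 236.] [ 0.612 -0.517  0.018] [ 0.683 -0.498  0.027]
side drawer_front 0.77 [213. 232. 311. 312.] [0.534 0.187 0.034] [0.639 0.27  0.06 ]
side drawer_front 0.31 [202. 340. 269. 384.] [0.561 0.417 0.011] [0.613 0.457 0.052]
side lower_half 0.93 [215. 232. 310. 319.] [0.535 0.187 0.034] [0.639 0.27  0.06 ]
side upper_half 0.62 [258. 112. 305. 148.] [ 0.556 -0.329  0.032] [ 0.619 -0.281  0.068]
side small_half 0.56 [295. 164. 319. 198.] [ 0.467 -0.131  0.026] [ 0.498 -0.094  0.05 ]
side cup_a 0.9 [208. 126. 229. 160.] [ 0.741 -0.23   0.049] [ 0.773 -0.212  0.076]
side cup_a 0.87 [194. 157. 219. 192.] [ 0.748 -0.093  0.049] [ 0.781 -0.068  0.076]
side pan 0.72 [203. 340. 269. 384.] [0.561 0.417 0.011] [0.613 0.457 0.052]
side brush 0.92 [254.  94. 310. 107.] [ 0.603 -0.51   0.016] [ 0.682 -0.492  0.022]
```

View pics/top0.png

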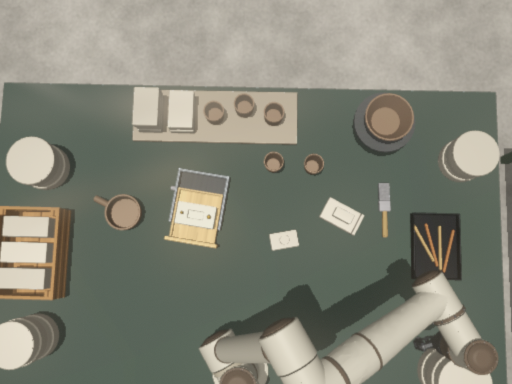

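View pics/side0.png

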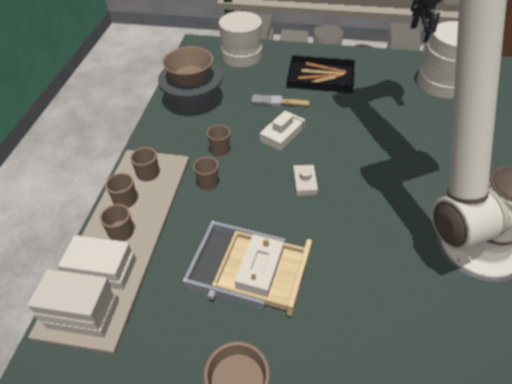

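The top view shows the drawer at about (198,210), open towards the robot, and the big half at (343,215). The small half is at (284,240), with cups beyond and the pan at left. The side view agrees. Next I'll fit coarse poses.

```bash
python3 - <<'E'
from h import *
W={n:np.load(f"/tmp/{n}.npz")["w"] for n in("top","side")}
def rect(q): 
    r=cv2.minAreaRect((q[:,:2]*1000).astype(np.float32)); return np.round(r[0],1),np.round(r[1],1),round(r[2],1),len(q)
for n,w in W.items():
    q=w.reshape(-1,3); q=q[~np.isnan(q[:,0])]
    def sel(x0,x1,y0,y1,z0,z1): return q[(q[:,0]>x0)&(q[:,0]<x1)&(q[:,1]>y0)&(q[:,1]<y1)&(q[:,2]>z0)&(q[:,2]<z1)]
    u=(.47,.66,-.46,-.25)
    print(n,"upper blk",rect(sel(*u,.022,.1)),"ridge",rect(sel(*u,.056,.1)))
    d=(.38,.75,.05,.33)
    print(n,"drawer all",rect(sel(*d,.012,.1)),"high",rect(sel(*d,.047,.1)))
    print(n,'lower only', rect(sel(.47,.62,.08,.27,.047,.1)), "front",rect(sel(.38,.47,.05,.33,.03,.1)))
    f=sel(.38,.47,.05,.33,.04,.1); print(np.round(f[np.argsort(f[:,1])][::max(1,len(f)//12)],3).tolist())
E
```

```text
top upper blk (array([ 561.2, -359.7]), array([141.3,  81.5]), 62.8, 850) ridge (array([ 561.6, -359. ]), array([69.9, 38.4]), 61.9, 203)
top drawer all (array([562.2, 186.9]), array([267.1, 330.5]), 89.6, 3055) high (array([550.8, 169. ]), array([189.6, 218.3]), 79.6, 932)
top lower only (array([551.1, 175. ]), array([144.8,  80.2]), 81.8, 746) front (array([461.7, 186.1]), array([189.7,  32.3]), 82.6, 194)
[[0.435, 0.094, 0.053], [0.438, 0.108, 0.057], [0.448, 0.123, 0.06], [0.451, 0.138, 0.052], [0.444, 0.155, 0.055], [0.443, 0.169, 0.06], [0.454, 0.184, 0.057], [0.461, 0.2, 0.048], [0.456, 0.213, 0.056], [0.452, 0.227, 0.06], [0.459, 0.246, 0.052], [0.459, 0.261, 0.052], [0.466, 0.275, 0.055]]
side upper blk (array([ 559., -355.]), array([144.7,  83.8]), 62.1, 798) ridge (array([ 558.2, -355.1]), array([73.8, 37.6]), 62.9, 201)
side drawer all (array([577.9, 179.9]), array([207.8, 268.3]), 81.8, 6669) high (array([516.3, 180.8]), array([191.6, 146.2]), 81.9, 1955)
side lower only (array([548.9, 176.7]), array([142.7,  80.7]), 81.7, 1555) front (array([462.2, 189. ]), array([192.3,  37.2]), 82.4, 479)
[[0.433, 0.096, 0.055], [0.443, 0.117, 0.057], [0.439, 0.135, 0.058], [0.443, 0.154, 0.059], [0.453, 0.171, 0.057], [0.444, 0.186, 0.048], [0.447, 0.202, 0.055], [0.46, 0.217, 0.058], [0.458, 0.231, 0.057], [0.454, 0.248, 0.059], [0.457, 0.263, 0.057], [0.458, 0.277, 0.056], [0.459, 0.285, 0.052]]
```

step_arm(
  plan=[
    {"dx":0.85,"dy":0.8,"wz":0.7},
    {"dx":0.85,"dy":0.8,"wz":0.7},
    {"dx":0.85,"dy":0.8,"wz":0.7},
    {"dx":0.85,"dy":0.8,"wz":0.7},
    {"dx":0.85,"dy":0.8,"wz":0.7},
    {"dx":0.85,"dy":0.8,"wz":0.7},
    {"dx":0.85,"dy":0.8,"wz":0.7},
    {"dx":0.85,"dy":0.8,"wz":0.7},
  ],
)

```text
invalid input
```

step_arm(
  plan=[
    {"dx":0.75,"dz":0.5,"wz":0.2},
    {"dx":0.75,"dz":0.5},
    {"dx":0.5},
    {},
  ],
)

```text
invalid input
```

```bash
cat > wr.py <<'E'
from h import *
import sys
s=observe(); print({k:np.round(s[k],3).tolist() for k in("time_s","joint_positions","position","orientation","wrist_force","width")})
p=read_camera("wrist"); cv2.imwrite(f"pics/{sys.argv[1]}.png",p["pixels"]); w=cloud(p); np.savez("/tmp/"+sys.argv[1],w=w,px=p["pixels"])
E
cat > fit.py <<'E'
from h import *
def rect(q):
    r=cv2.minAreaRect((q[:,:2]*1000).astype(np.float32)); return np.round(r[0],1),np.round(r[1],1),round(r[2],1),len(q)
def sel(w,x0,x1,y0,y1,z0,z1):
    q=w.reshape(-1,3); q=q[~np.isnan(q[:,0])]
    return q[(q[:,0]>x0)&(q[:,0]<x1)&(q[:,1]>y0)&(q[:,1]<y1)&(q[:,2]>z0)&(q[:,2]<z1)]
E
python3 wr.py w1; python3 - <<'E'
from fit import *
w=np.load("/tmp/w1.npz")["w"]
u=(.47,.66,-.46,-.25)
print(rect(sel(w,*u,.022,.1)),rect(sel(w,*u,.056,.1)),np.median(sel(w,*u,.056,.1)[:,2]),np.median(sel(w,*u,.022,.045)[:,2]))
E
```

```text
{'time_s': 0.8, 'joint_positions': [-1.029, 0.385, 0.008, -0.0, -1.194, -0.259], 'position': [0.174, -0.6, 0.196], 'orientation': [[0.96, 0.0, -0.279], [0.279, -0.0, 0.96], [0.0, -1.0, -0.0]], 'wrist_force': [-1.186, 0.237, 0.654], 'width': 0.995}
(array([0., 0.]), array([0., 0.]), 0.0, 0) (array([0., 0.]), array([0., 0.]), 0.0, 0) nan nan
  return _methods._mean(a, axis=axis, dtype=dtype,
  ret = ret.dtype.type(ret / rcount)
```

View pics/w1.png

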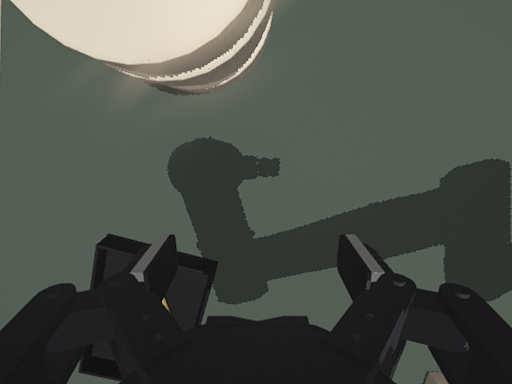

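The arm did not move and both calls were refused, so this view only shows the start position. I'll send rows with every key.

step_arm(
  plan=[
    {"dx":0.85,"dy":0.8,"dz":0,"wx":0,"wy":0,"wz":0.7,"fingers":1},
    {"dx":0.85,"dy":0.8,"dz":0,"wx":0,"wy":0,"wz":0.7,"fingers":1},
    {"dx":0.85,"dy":0.8,"dz":0,"wx":0,"wy":0,"wz":0.7,"fingers":1},
    {"dx":0.85,"dy":0.8,"dz":0,"wx":0,"wy":0,"wz":0.7,"fingers":1},
    {"dx":0.85,"dy":0.8,"dz":0,"wx":0,"wy":0,"wz":0.7,"fingers":1},
    {"dx":0.85,"dy":0.8,"dz":0,"wx":0,"wy":0,"wz":0.7,"fingers":1},
    {"dx":0.85,"dy":0.8,"dz":0,"wx":0,"wy":0,"wz":0.7,"fingers":1},
    {"dx":0.85,"dy":0.8,"dz":0,"wx":0,"wy":0,"wz":0.7,"fingers":1},
  ],
)

```text
time_s: 1.65
position: [0.4476, -0.3426, 0.1968]
orientation: [[0.481, 0.001, -0.877], [0.877, -0.0, 0.481], [-0.0, -1.0, -0.001]]
wrist_force: [0.1, -0.6, 0.3]
width: 0.999
```

step_arm(
  plan=[
    {"dx":0.7,"dy":-0.1,"dz":0.7,"wx":0,"wy":0,"wz":0.15,"fingers":1},
    {"dx":0.7,"dy":-0.1,"dz":0.7,"wx":0,"wy":0,"wz":0,"fingers":1},
    {"dx":0,"dy":0,"dz":0,"wx":0,"wy":0,"wz":0,"fingers":1},
  ],
)

```text
time_s: 1.95
position: [0.5072, -0.3532, 0.2562]
orientation: [[0.464, 0.008, -0.886], [0.886, -0.005, 0.464], [-0.001, -1.0, -0.009]]
wrist_force: [-1.3, 0.3, 0.1]
width: 0.996
```

```bash
python3 wr.py w2; python3 - <<'E'
from fit import *
w=np.load("/tmp/w2.npz")["w"]
u=(.47,.66,-.46,-.25)
print(rect(sel(w,*u,.022,.1)),rect(sel(w,*u,.056,.1)),np.median(sel(w,*u,.056,.1)[:,2]),np.median(sel(w,*u,.022,.045)[:,2]))
E
```

```text
{'time_s': 1.95, 'joint_positions': [-0.346, 0.335, 0.081, 0.002, -1.309, -0.137], 'position': [0.507, -0.353, 0.256], 'orientation': [[0.464, 0.008, -0.886], [0.886, -0.005, 0.464], [-0.001, -1.0, -0.009]], 'wrist_force': [-1.331, 0.326, 0.14], 'width': 0.996}
(array([ 561.4, -359.8]), array([139.7,  80.3]), 62.3, 4810) (array([ 561.1, -359.3]), array([70.5, 36. ]), 62.7, 1280) 0.06680176431364004 0.033033798947355586
```

View pics/w2.png

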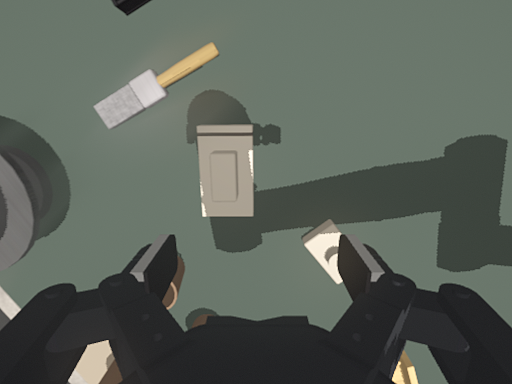

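The big half is at about (225,170), with its dark match mark at the top (the world -y end), as expected. Its pose is (0.561, -0.3595), yaw about -27.5°, and both heights agree. Next I'll go to the drawer front with the fingers shut.

step_arm(
  plan=[
    {"dx":-0.2,"dy":1,"dz":0,"wx":0,"wy":0,"wz":0.18,"fingers":-1},
    {"dx":-0.2,"dy":1,"dz":0,"wx":0,"wy":0,"wz":0.18,"fingers":-1},
    {"dx":-0.2,"dy":1,"dz":0,"wx":0,"wy":0,"wz":0.18,"fingers":-1},
    {"dx":-0.2,"dy":1,"dz":0,"wx":0,"wy":0,"wz":0.18,"fingers":-1},
    {"dx":-0.2,"dy":1,"dz":0,"wx":0,"wy":0,"wz":0.18,"fingers":-1},
    {"dx":-0.2,"dy":1,"dz":0,"wx":0,"wy":0,"wz":0.18,"fingers":-1},
    {"dx":-0.2,"dy":1,"dz":0,"wx":0,"wy":0,"wz":0.18,"fingers":-1},
    {"dx":-0.2,"dy":1,"dz":0,"wx":0,"wy":0,"wz":0.18,"fingers":-1},
  ],
)

```text
time_s: 2.8
position: [0.4364, -0.0313, 0.2516]
orientation: [[0.28, -0.001, -0.96], [0.96, 0.0, 0.28], [-0.0, -1.0, 0.001]]
wrist_force: [0.4, 0.0, 0.0]
width: 0.002
```

step_arm(
  plan=[
    {"dx":-0.25,"dy":0.9,"dz":0,"wx":0,"wy":0,"wz":0.18,"fingers":-1},
    {"dx":-0.25,"dy":0.9,"dz":0,"wx":0,"wy":0,"wz":0.18,"fingers":-1},
    {"dx":-0.25,"dy":0.9,"dz":0,"wx":0,"wy":0,"wz":0.18,"fingers":-1},
    {"dx":-0.25,"dy":0.9,"dz":0,"wx":0,"wy":0,"wz":0.18,"fingers":-1},
    {"dx":-0.25,"dy":0.9,"dz":0,"wx":0,"wy":0,"wz":0.18,"fingers":-1},
    {"dx":-0.25,"dy":0.9,"dz":0,"wx":0,"wy":0,"wz":0.18,"fingers":-1},
    {"dx":0,"dy":0,"dz":0,"wx":0,"wy":0,"wz":0,"fingers":-1},
    {"dx":0,"dy":0,"dz":0,"wx":0,"wy":0,"wz":0,"fingers":-1},
  ],
)

```text
time_s: 3.6
position: [0.3774, 0.1834, 0.2516]
orientation: [[0.132, -0.002, -0.991], [0.991, -0.001, 0.132], [-0.001, -1.0, 0.001]]
wrist_force: [0.9, -0.1, -0.7]
width: -0.005
```

```bash
python3 wr.py w3; python3 - <<'E'
from fit import *
w=np.load("/tmp/w3.npz")["w"]
print(rect(sel(w,.47,.62,.08,.27,.047,.1)), rect(sel(w,.38,.47,.05,.33,.045,.065)))
E
```

```text
{'time_s': 3.6, 'joint_positions': [0.843, -0.016, -0.357, -0.0, -1.231, -0.975], 'position': [0.377, 0.183, 0.252], 'orientation': [[0.132, -0.002, -0.991], [0.991, -0.001, 0.132], [-0.001, -1.0, 0.001]], 'wrist_force': [0.95, -0.148, -0.749], 'width': -0.005}
(array([550.8, 174.3]), array([140.5,  81.3]), 81.7, 5158) (array([452.3, 187.8]), array([188.9,  13.1]), 81.7, 1333)
```

step_arm(
  plan=[
    {"dx":0,"dy":0.35,"dz":-0.9,"wx":0,"wy":0,"wz":-0.05,"fingers":-1},
    {"dx":0,"dy":0,"dz":-0.9,"wx":0,"wy":0,"wz":0,"fingers":-1},
    {"dx":0,"dy":0,"dz":-0.9,"wx":0,"wy":0,"wz":0,"fingers":-1},
    {"dx":0,"dy":0,"dz":-0.9,"wx":0,"wy":0,"wz":0,"fingers":-1},
    {"dx":0,"dy":0,"dz":-0.9,"wx":0,"wy":0,"wz":0,"fingers":-1},
    {"dx":0,"dy":0,"dz":-0.8,"wx":0,"wy":0,"wz":0,"fingers":-1},
    {"dx":0,"dy":0,"dz":-0.2,"wx":0,"wy":0,"wz":0,"fingers":-1},
    {"dx":0.5,"dy":-0.07,"dz":0,"wx":0,"wy":0,"wz":0,"fingers":-1},
  ],
)

```text
time_s: 4.45
position: [0.3966, 0.1926, 0.0313]
orientation: [[0.14, -0.004, -0.99], [0.99, -0.004, 0.14], [-0.004, -1.0, 0.003]]
wrist_force: [0.2, 0.3, 0.4]
width: -0.001
```

step_arm(
  plan=[
    {"dx":0.25,"dy":-0.036,"dz":0,"wx":0,"wy":0,"wz":0,"fingers":-1},
    {"dx":0.25,"dy":-0.036,"dz":0,"wx":0,"wy":0,"wz":0,"fingers":-1},
    {"dx":0.25,"dy":-0.036,"dz":0,"wx":0,"wy":0,"wz":0,"fingers":-1},
    {"dx":0.25,"dy":-0.036,"dz":0,"wx":0,"wy":0,"wz":0,"fingers":-1},
    {"dx":0.25,"dy":-0.036,"dz":0,"wx":0,"wy":0,"wz":0,"fingers":-1},
  ],
)

```text
time_s: 4.95
position: [0.4493, 0.1878, 0.0328]
orientation: [[0.14, 0.001, -0.99], [0.99, 0.0, 0.14], [0.001, -1.0, -0.0]]
wrist_force: [0.6, 0.9, 0.1]
width: 0.001
```

step_arm(
  plan=[
    {"dx":0.2,"dy":-0.029,"dz":0,"wx":0,"wy":0,"wz":0,"fingers":-1},
    {"dx":0.2,"dy":-0.029,"dz":0,"wx":0,"wy":0,"wz":0,"fingers":-1},
    {"dx":0.2,"dy":-0.029,"dz":0,"wx":0,"wy":0,"wz":0,"fingers":-1},
  ],
)

```text
time_s: 5.25
position: [0.4729, 0.1843, 0.0324]
orientation: [[0.14, -0.0, -0.99], [0.99, -0.0, 0.14], [-0.0, -1.0, 0.0]]
wrist_force: [-0.4, -0.2, 0.0]
width: 0.002
```

```bash
python3 - <<'E'
from fit import *
p=read_camera("side"); w=cloud(p); cv2.imwrite("pics/s4.png",cv2.resize(p["pixels"][200:350,150:350],None,fx=4,fy=4))
print(rect(sel(w,.5,.66,.07,.26,.047,.065)))
E
```

```text
(array([548.6, 176. ]), array([145. ,  80.6]), 81.8, 1354)
```

View pics/s4.png

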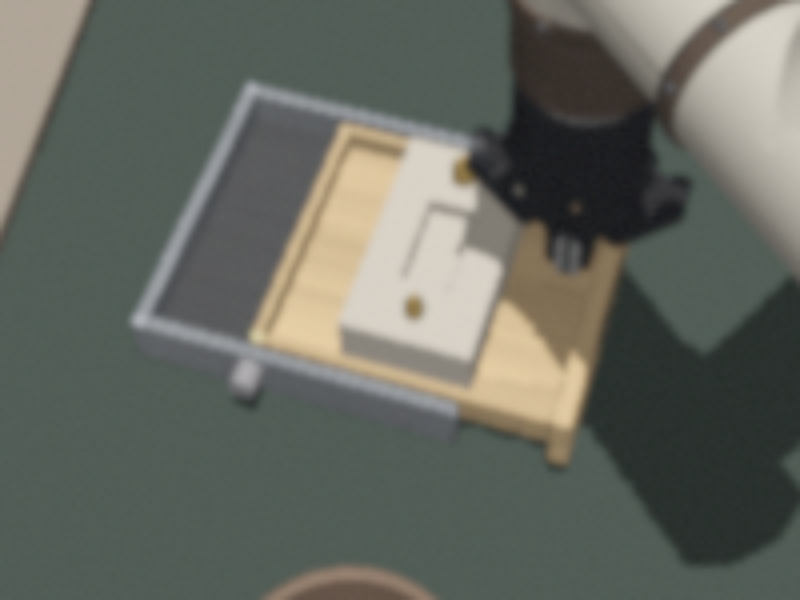

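The crop shows the shut fingertips at about (570,255), which looks inside the drawer past the front panel. The drawer hasn't moved. I'll measure the fingertip position in depth.

```bash
python3 - <<'E'
from fit import *
s=observe(); print(np.round(s["position"],4),np.round(s["joint_positions"],3),s["wrist_force"])
p=read_camera("side"); w=cloud(p)
for v in (258,262,266,268,270): print(v,[np.round(w[v,u],3).tolist() for u in (286,290,293,297,301,305)])
c=read_camera("wrist"); w=cloud(c); cv2.imwrite("pics/w5.png",c["pixels"])
print(rect(sel(w,.40,.47,.05,.33,.045,.065)))
for n in "side","top":
  p=read_camera(n); q=cloud(p); q=sel(q,.36,.56,.13,.25,.02,.16)
  q=q[(q[:,0]<.52)&(q[:,2]>.065)]; print(n,len(q), q.min(0) if len(q) else '', [np.round(np.median(q[(q[:,2]>a)&(q[:,2]<a+.01)],0),3).tolist() for a in (.07,.08,.09,.1,.12)])
E
```

```text
[0.4742 0.1845 0.0325] [ 0.691  0.378 -0.485  0.001 -0.706 -0.832] [ 2.04971586 -0.17320961 -0.18653081]
258 [[0.485, 0.195, 0.11], [0.476, 0.197, 0.115], [0.47, 0.195, 0.114], [0.461, 0.199, 0.123], [0.452, 0.198, 0.123], [0.443, 0.2, 0.127]]
262 [[0.485, 0.189, 0.085], [0.476, 0.196, 0.098], [0.469, 0.195, 0.098], [0.46, 0.192, 0.095], [0.451, 0.166, 0.058], [0.442, 0.165, 0.059]]
266 [[0.486, 0.157, 0.019], [0.475, 0.196, 0.082], [0.468, 0.195, 0.081], [0.459, 0.153, 0.02], [0.45, 0.176, 0.057], [0.44, 0.166, 0.044]]
268 [[0.485, 0.162, 0.018], [0.474, 0.196, 0.073], [0.468, 0.196, 0.075], [0.459, 0.157, 0.017], [0.449, 0.18, 0.055], [0.44, 0.155, 0.018]]
270 [[0.485, 0.169, 0.02], [0.475, 0.168, 0.02], [0.468, 0.166, 0.019], [0.458, 0.163, 0.017], [0.449, 0.188, 0.059], [0.439, 0.15, 0.002]]
(array([447.4, 153.2]), array([118.5,  12.3]), 81.8, 4333)
side 626 [0.4097048 0.1668148 0.0681654] [[0.471, 0.194, 0.076], [0.473, 0.193, 0.085], [0.471, 0.194, 0.094], [0.472, 0.194, 0.106], [0.462, 0.191, 0.124]]
top 51 [0.41276738 0.16377728 0.07129447] [[0.446, 0.171, 0.071], [nan, nan, nan], [nan, nan, nan], [nan, nan, nan], [0.434, 0.176, 0.126]]
  return _methods._mean(a, axis=axis, dtype=dtype,
  ret = um.true_divide(
```

View pics/w5.png

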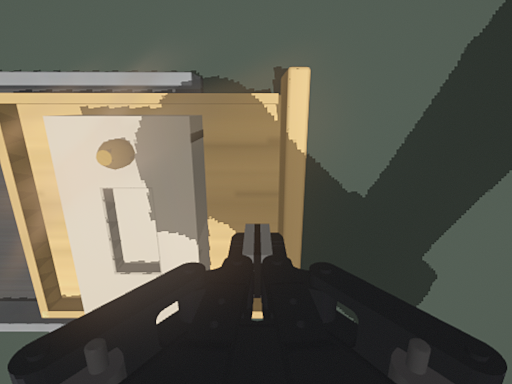

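Reported TCP z is 0.0325, but depth shows the tips ending at z≈0.072. Here the true tips sit about 40 mm above the reported TCP, so they passed over the front without touching it. In the wrist view the front at (295,165) is still open. I'll back off and calibrate the tip height.

step_arm(
  plan=[
    {"dx":-0.5,"dy":0.07,"dz":0.1,"wx":0,"wy":0,"wz":0,"fingers":-1},
    {"dx":-0.5,"dy":0.07,"dz":0,"wx":0,"wy":0,"wz":0,"fingers":-1},
    {"dx":-0.5,"dy":0.07,"dz":0,"wx":0,"wy":0,"wz":0,"fingers":-1},
    {"dx":-0.5,"dy":0.07,"dz":0,"wx":0,"wy":0,"wz":0,"fingers":-1},
    {"dx":-0.2,"dy":0.03,"dz":0,"wx":0,"wy":0,"wz":0,"fingers":-1},
    {"dx":0,"dy":0,"dz":0,"wx":0,"wy":0,"wz":0,"fingers":-1},
  ],
)

```text
time_s: 6.1
position: [0.3837, 0.1969, 0.0367]
orientation: [[0.138, 0.0, -0.99], [0.99, 0.0, 0.138], [0.0, -1.0, -0.0]]
wrist_force: [-0.3, -0.4, 0.4]
width: 0.003
```

```bash
cat > tip.py <<'E'
from fit import *
s=observe(); P=np.array(s["position"]); print("tcp",np.round(P,4),np.round(s["wrist_force"],1))
p=read_camera("side"); w=cloud(p); R=cv2.Rodrigues(np.array(p["rvec"],float))[0];K=np.array(p["K"],float);t=np.array(p["tvec"],float).ravel()
def proj(X): c=R@X+t; c=K@c; return c[:2]/c[2]
a=proj(P);b=proj(P+[0,0,.04]); print("tcp px",a.round(1),"+40mm",b.round(1))
cv2.imwrite("pics/tip.png",p["pixels"])
q=sel(w,P[0]-.012,P[0]+.012,P[1]-.03,P[1]+.03,.008,.2)
print("lowest",np.round(q[np.argsort(q[:,2])[:8]],3).tolist())
E
python3 tip.py
```

```text
tcp [0.3837 0.1969 0.0367] [-0.3 -0.4  0.4]
tcp px [327.8 282. ] +40mm [329.7 272.8]
lowest [[0.378, 0.208, 0.074], [0.387, 0.207, 0.075], [0.385, 0.207, 0.075], [0.387, 0.207, 0.078], [0.38, 0.208, 0.078], [0.383, 0.209, 0.078], [0.383, 0.207, 0.079], [0.378, 0.209, 0.079]]
```

step_arm(
  plan=[
    {"dx":0,"dy":0,"dz":-0.4,"wx":0,"wy":0,"wz":0,"fingers":-1},
    {"dx":0,"dy":0,"dz":-0.4,"wx":0,"wy":0,"wz":0,"fingers":-1},
    {"dx":0,"dy":0,"dz":0,"wx":0,"wy":0,"wz":0,"fingers":-1},
  ],
)

```text
time_s: 6.45
position: [0.3842, 0.1959, 0.003]
orientation: [[0.141, -0.003, -0.99], [0.99, -0.003, 0.141], [-0.003, -1.0, 0.002]]
wrist_force: [-1.0, 0.6, 0.2]
width: 0.002
```

```bash
python3 tip.py
```

```text
tcp [0.3842 0.1959 0.003 ] [-1.   0.6  0.2]
tcp px [326.  288.9] +40mm [327.9 280.2]
lowest [[0.388, 0.205, 0.04], [0.379, 0.208, 0.043], [0.39, 0.205, 0.043], [0.386, 0.207, 0.044], [0.395, 0.201, 0.044], [0.381, 0.207, 0.045], [0.39, 0.208, 0.045], [0.383, 0.207, 0.045]]
```

step_arm(
  plan=[
    {"dx":0.3,"dy":-0.043,"dz":-0.12,"wx":0,"wy":0,"wz":0,"fingers":-1},
    {"dx":0.3,"dy":-0.043,"dz":0,"wx":0,"wy":0,"wz":0,"fingers":-1},
    {"dx":0.3,"dy":-0.043,"dz":0,"wx":0,"wy":0,"wz":0,"fingers":-1},
    {"dx":0.2,"dy":-0.029,"dz":0,"wx":0,"wy":0,"wz":0,"fingers":-1},
    {"dx":0.2,"dy":-0.029,"dz":0,"wx":0,"wy":0,"wz":0,"fingers":-1},
    {"dx":0.2,"dy":-0.029,"dz":0,"wx":0,"wy":0,"wz":0,"fingers":-1},
  ],
)

```text
time_s: 7.1
position: [0.4448, 0.1879, -0.0003]
orientation: [[0.14, -0.0, -0.99], [0.99, 0.0, 0.14], [-0.0, -1.0, 0.0]]
wrist_force: [-3.3, 1.8, 0.8]
width: 0.002
```

step_arm(
  plan=[
    {"dx":0.2,"dy":-0.029,"dz":0,"wx":0,"wy":0,"wz":0,"fingers":-1},
    {"dx":0.2,"dy":-0.029,"dz":0,"wx":0,"wy":0,"wz":0,"fingers":-1},
  ],
)

```text
time_s: 7.3
position: [0.4608, 0.1856, -0.0003]
orientation: [[0.14, -0.0, -0.99], [0.99, -0.0, 0.14], [-0.0, -1.0, 0.0]]
wrist_force: [-2.8, 0.5, 1.4]
width: -0.005
```

step_arm(
  plan=[
    {"dx":0.2,"dy":-0.029,"dz":0,"wx":0,"wy":0,"wz":0,"fingers":-1},
    {"dx":0.2,"dy":-0.029,"dz":0,"wx":0,"wy":0,"wz":0,"fingers":-1},
    {"dx":0.1,"dy":-0.015,"dz":0,"wx":0,"wy":0,"wz":0,"fingers":-1},
    {"dx":0.1,"dy":-0.015,"dz":0,"wx":0,"wy":0,"wz":0,"fingers":-1},
  ],
)

```text
time_s: 7.7
position: [0.4838, 0.1824, -0.0005]
orientation: [[0.14, -0.002, -0.99], [0.99, -0.0, 0.14], [-0.0, -1.0, 0.002]]
wrist_force: [-6.4, 3.8, 3.5]
width: 0.0
```

```bash
cat > dr.py <<'E'
from fit import *
p=read_camera("side"); w=cloud(p); cv2.imwrite("pics/dr.png",cv2.resize(p["pixels"][200:350,150:350],None,fx=4,fy=4))
print(rect(sel(w,.49,.72,.05,.28,.049,.066)),observe()["wrist_force"].round(1) if hasattr(observe()["wrist_force"],"round") else observe()["wrist_force"])
E
python3 dr.py
```

```text
(array([569.3, 182.8]), array([159.4, 158.7]), 76.9, 1682) [ 0.3 -0.2  0.1]
```

step_arm(
  plan=[
    {"dx":0.08,"dy":-0.012,"dz":0,"wx":0,"wy":0,"wz":0,"fingers":-1},
    {"dx":0.08,"dy":-0.012,"dz":0,"wx":0,"wy":0,"wz":0,"fingers":-1},
  ],
)

```text
time_s: 7.95
position: [0.4891, 0.1815, -0.0005]
orientation: [[0.141, -0.003, -0.99], [0.99, -0.0, 0.141], [-0.001, -1.0, 0.003]]
wrist_force: [-18.8, 12.2, 12.5]
width: -0.002
```

step_arm(
  plan=[
    {"dx":0.06,"dy":-0.009,"dz":0,"wx":0,"wy":0,"wz":0,"fingers":-1},
    {"dx":0,"dy":0,"dz":0,"wx":0,"wy":0,"wz":0,"fingers":-1},
  ],
)

```text
time_s: 8.15
position: [0.4889, 0.1814, -0.0005]
orientation: [[0.141, -0.007, -0.99], [0.99, -0.001, 0.141], [-0.002, -1.0, 0.007]]
wrist_force: [-18.2, 10.5, 10.6]
width: -0.002
```

step_arm(
  plan=[
    {"dx":-0.3,"dy":0.043,"dz":0,"wx":0,"wy":0,"wz":0,"fingers":-1},
    {"dx":-0.6,"dy":0.086,"dz":0,"wx":0,"wy":0,"wz":0,"fingers":-1},
    {"dx":-0.6,"dy":0.086,"dz":0.6,"wx":0,"wy":0,"wz":0,"fingers":-1},
    {"dx":0,"dy":0,"dz":1,"wx":0,"wy":0,"wz":0,"fingers":0},
    {"dx":0,"dy":0,"dz":1,"wx":0,"wy":0,"wz":0,"fingers":1},
    {"dx":0,"dy":0,"dz":1,"wx":0,"wy":0,"wz":0,"fingers":1},
    {"dx":0,"dy":0,"dz":1,"wx":0,"wy":0,"wz":0,"fingers":1},
    {"dx":0,"dy":0,"dz":0.8,"wx":0,"wy":0,"wz":0,"fingers":1},
  ],
)

```text
time_s: 8.95
position: [0.4341, 0.1895, 0.2183]
orientation: [[0.14, 0.004, -0.99], [0.99, 0.002, 0.14], [0.002, -1.0, -0.003]]
wrist_force: [1.3, -0.4, 0.5]
width: 0.843
```

```bash
python3 wr.py w6; python3 - <<'E'
from fit import *
w=np.load("/tmp/w6.npz")["w"]
print("wrist",rect(sel(w,.52,.68,.06,.27,.047,.1)), rect(sel(w,.44,.515,.05,.31,.045,.065)),rect(sel(w,.52,.68,.06,.27,.0635,.1)))
q=sel(w,.52,.68,.06,.27,.064,.1)
for m in (q[:,1]<.16,q[:,1]>.17): 
    if m.sum(): print(m.sum(),np.median(q[m],0).round(4),rect(q[m]),q[m][:,2].max())
p=read_camera("side"); w=cloud(p);print("side",rect(sel(w,.52,.68,.06,.27,.047,.1)),rect(sel(w,.44,.515,.05,.31,.045,.065)))
p=read_camera("top"); w=cloud(p);print("top",rect(sel(w,.52,.68,.06,.27,.047,.1)))
E
```

```text
{'time_s': 8.95, 'joint_positions': [0.757, 0.105, -0.314, 0.001, -1.148, -0.898], 'position': [0.434, 0.19, 0.218], 'orientation': [[0.14, 0.004, -0.99], [0.99, 0.002, 0.14], [0.002, -1.0, -0.003]], 'wrist_force': [1.339, -0.36, 0.457], 'width': 0.843}
wrist (array([579.7, 180.7]), array([160.7, 140.6]), 81.9, 6393) (array([507.6, 174. ]), array([177.,  13.]), 82.0, 1361) (array([604.9, 165.5]), array([112.8,  12.5]), 81.9, 233)
153 [0.5966 0.1165 0.0712] (array([597.5, 116.5]), array([12.1, 15.3]), 4.2, 153) 0.07705090565076121
76 [0.6116 0.2142 0.0695] (array([612. , 214.6]), array([ 8.3, 11.6]), 19.4, 76) 0.07609804230660548
side (array([578., 180.]), array([157.5, 138.7]), 81.1, 1531) (array([506.4, 181.7]), array([185. ,  13.1]), 81.8, 317)
top (array([578.1, 179.1]), array([158.8, 140.8]), 81.5, 750)
```

View pics/w6.png

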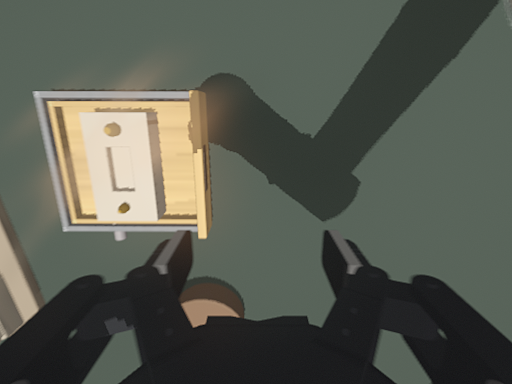

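The drawer is home in this view, with the lower half at about (122,165) and the dowels at (112,130) and (123,208). Its dark match mark is on the -x side near the thick dowel. I'll refit the lower half and travel back to the upper half.

```bash
python3 - <<'E'
from fit import *
w=np.load("/tmp/w6.npz")["w"]
c=np.array([.604,.166]);a=np.deg2rad(81.8);Y=np.array([np.cos(a),np.sin(a)]);X=np.array([Y[1],-Y[0]])
def loc(w,z0,z1):
    q=w.reshape(-1,3);q=q[~np.isnan(q[:,0])];d=q[:,:2]-c
    return q[(abs(d@X)<.055)&(abs(d@Y)<.08)&(q[:,2]>z0)&(q[:,2]<z1)]
for n in("wrist","side","top"):
    if n!="wrist": w=cloud(read_camera(n))
    q=loc(w,.050,.063); print(n,rect(q),np.median(q[:,2]).round(4))
E
```

```text
wrist (array([607.2, 166.2]), array([139.9,  81.7]), 81.7, 5901) 0.057
side (array([604.8, 168. ]), array([144.3,  81.5]), 82.1, 1412) 0.0564
top (array([606.5, 165.4]), array([141.6,  80.8]), 81.8, 605) 0.0558
```

step_arm(
  plan=[
    {"dx":0.22,"dy":-1,"dz":0,"wx":0,"wy":0,"wz":-0.17,"fingers":1},
    {"dx":0.22,"dy":-1,"dz":0,"wx":0,"wy":0,"wz":-0.17,"fingers":1},
    {"dx":0.22,"dy":-1,"dz":0,"wx":0,"wy":0,"wz":-0.17,"fingers":1},
    {"dx":0.22,"dy":-1,"dz":0,"wx":0,"wy":0,"wz":-0.17,"fingers":1},
    {"dx":0.22,"dy":-1,"dz":0,"wx":0,"wy":0,"wz":-0.17,"fingers":1},
    {"dx":0.22,"dy":-1,"dz":0,"wx":0,"wy":0,"wz":-0.17,"fingers":1},
    {"dx":0.22,"dy":-1,"dz":0,"wx":0,"wy":0,"wz":-0.17,"fingers":1},
    {"dx":0.22,"dy":-1,"dz":0,"wx":0,"wy":0,"wz":-0.17,"fingers":1},
  ],
)

```text
time_s: 10.0
position: [0.5028, -0.1323, 0.2136]
orientation: [[0.325, -0.004, -0.946], [0.946, -0.0, 0.325], [-0.001, -1.0, 0.003]]
wrist_force: [0.9, -0.1, 0.0]
width: 0.996
```

step_arm(
  plan=[
    {"dx":0.22,"dy":-1,"dz":0,"wx":0,"wy":0,"wz":-0.17,"fingers":1},
    {"dx":0.22,"dy":-1,"dz":0,"wx":0,"wy":0,"wz":-0.17,"fingers":1},
    {"dx":0.22,"dy":-1,"dz":0,"wx":0,"wy":0,"wz":-0.17,"fingers":1},
    {"dx":0.22,"dy":-1,"dz":0,"wx":0,"wy":0,"wz":-0.17,"fingers":1},
    {"dx":0.22,"dy":-1,"dz":0,"wx":0,"wy":0,"wz":-0.17,"fingers":1},
    {"dx":0.22,"dy":-0.7,"dz":0,"wx":0,"wy":0,"wz":-0.17,"fingers":1},
    {"dx":0,"dy":0,"dz":0,"wx":0,"wy":0,"wz":0,"fingers":1},
  ],
)

```text
time_s: 10.7
position: [0.5557, -0.3616, 0.2115]
orientation: [[0.459, -0.005, -0.888], [0.888, 0.001, 0.459], [-0.001, -1.0, 0.005]]
wrist_force: [-0.9, 1.2, -1.0]
width: 1.002
```

step_arm(
  plan=[
    {"dx":0.14,"dy":0.05,"dz":-0.8,"wx":0,"wy":0,"wz":-0.03,"fingers":1},
    {"dx":0,"dy":0,"dz":-0.9,"wx":0,"wy":0,"wz":0,"fingers":1},
    {"dx":0,"dy":0,"dz":-0.9,"wx":0,"wy":0,"wz":0,"fingers":1},
    {"dx":0,"dy":0,"dz":-0.9,"wx":0,"wy":0,"wz":0,"fingers":1},
    {"dx":0,"dy":0,"dz":-0.9,"wx":0,"wy":0,"wz":0,"fingers":1},
    {"dx":0,"dy":0,"dz":0,"wx":0,"wy":0,"wz":0,"fingers":1},
  ],
)

```text
time_s: 11.3
position: [0.5567, -0.3536, 0.0321]
orientation: [[0.46, -0.014, -0.888], [0.888, 0.006, 0.46], [-0.001, -1.0, 0.015]]
wrist_force: [-0.3, 0.3, -0.4]
width: 0.998
```

```bash
cat > g.py <<'E'
from fit import *
s=observe(); P=np.array(s["position"]);O=np.array(s["orientation"]);print(P.round(4),np.round(s["wrist_force"],1),s["width"])
w=cloud(read_camera("wrist"))
d=w.reshape(-1,3)-P; d=d[~np.isnan(d[:,0])]; jz=d@O[:,2]; jx=d@O[:,0]; h=d[:,2]
m=(abs(jz)<.024)&(abs(jx)<.06)&(h+P[2]>.054)&(h+P[2]<.08)
print("ridge in jaw dir", np.percentile(jz[m],[1,99]).round(4),"along",np.percentile(jx[m],[1,99]).round(4),np.median(h[m]+P[2]).round(4),m.sum())
w=cloud(read_camera("side")); d=w.reshape(-1,3)-P; d=d[~np.isnan(d[:,0])]; jz=d@O[:,2]; jx=d@O[:,0]; h=d[:,2]+P[2]
for sg in(1,-1):
    m=(jz*sg>.026)&(jz*sg<.06)&(abs(jx)<.016)&(h>.036)&(h<.2)
    if m.sum(): print("finger",sg,m.sum(),"low",np.sort(h[m])[:6].round(3))
E
python3 g.py
```

```text
[ 0.5567 -0.3536  0.0321] [-0.3  0.3 -0.4] 0.998237968252052
ridge in jaw dir [-0.0233  0.0116] along [-0.0377  0.0302] 0.0669 6930
finger 1 241 low [0.086 0.088 0.089 0.09  0.091 0.091]
finger -1 177 low [0.086 0.087 0.087 0.087 0.089 0.089]
```

step_arm(
  plan=[
    {"dx":0.1,"dy":-0.15,"dz":-0.3,"wx":0,"wy":0,"wz":0,"fingers":1},
    {"dx":0,"dy":0,"dz":-0.3,"wx":0,"wy":0,"wz":0,"fingers":1},
    {"dx":0,"dy":0,"dz":-0.25,"wx":0,"wy":0,"wz":0,"fingers":1},
    {"dx":0,"dy":0,"dz":0,"wx":0,"wy":0,"wz":0,"fingers":1},
    {"dx":0,"dy":0,"dz":0,"wx":0,"wy":0,"wz":0,"fingers":1},
  ],
)

```text
time_s: 11.9
position: [0.5659, -0.3625, 0.0054]
orientation: [[0.459, -0.0, -0.889], [0.889, 0.0, 0.459], [-0.0, -1.0, 0.0]]
wrist_force: [0.5, -0.4, 0.5]
width: 0.999
```

```bash
python3 g.py
```

```text
[ 0.5659 -0.3625  0.0054] [ 0.5 -0.4  0.5] 0.998952437743075
ridge in jaw dir [-0.0115  0.0232] along [-0.0341  0.0309] 0.067 9226
finger 1 312 low [0.036 0.036 0.036 0.038 0.039 0.04 ]
finger -1 190 low [0.053 0.054 0.055 0.058 0.058 0.059]
```

step_arm(
  plan=[
    {"dx":-0.13,"dy":0.07,"dz":-0.12,"wx":0,"wy":0,"wz":0,"fingers":1},
    {"dx":0,"dy":0,"dz":-0.12,"wx":0,"wy":0,"wz":0,"fingers":1},
    {"dx":0,"dy":0,"dz":0,"wx":0,"wy":0,"wz":0,"fingers":1},
    {"dx":0,"dy":0,"dz":0,"wx":0,"wy":0,"wz":0,"fingers":1},
  ],
)

```text
time_s: 12.4
position: [0.5608, -0.3596, -0.0041]
orientation: [[0.459, -0.0, -0.889], [0.889, -0.0, 0.459], [-0.0, -1.0, 0.0]]
wrist_force: [0.1, 0.8, -0.5]
width: 0.996
```

step_arm(
  plan=[
    {"dx":0,"dy":0,"dz":0,"wx":0,"wy":0,"wz":0,"fingers":0.2},
    {"dx":0,"dy":0,"dz":0,"wx":0,"wy":0,"wz":0,"fingers":0.1},
    {"dx":0,"dy":0,"dz":0,"wx":0,"wy":0,"wz":0,"fingers":0},
  ],
  force=80,
)

```text
time_s: 12.7
position: [0.561, -0.3597, -0.0038]
orientation: [[0.459, 0.0, -0.888], [0.888, -0.0, 0.459], [0.0, -1.0, -0.0]]
wrist_force: [-0.8, -0.2, -0.6]
width: 0.517
```

```bash
python3 g.py
```

```text
[ 0.561  -0.3597 -0.0038] [-0.8 -0.2 -0.6] 0.5170700130250934
ridge in jaw dir [-0.0233  0.0232] along [-0.0343  0.0226] 0.067 10699
finger 1 325 low [0.037 0.039 0.042 0.042 0.043 0.043]
finger -1 157 low [0.045 0.046 0.051 0.057 0.062 0.065]
```

Well placed, with no contact force. Now I'll close and grip, then test the lift.

step_arm(
  plan=[
    {"dx":0,"dy":0,"dz":0,"wx":0,"wy":0,"wz":0,"fingers":-1},
    {"dx":0,"dy":0,"dz":0,"wx":0,"wy":0,"wz":0,"fingers":-1},
    {"dx":0,"dy":0,"dz":0,"wx":0,"wy":0,"wz":0,"fingers":-1},
    {"dx":0,"dy":0,"dz":0,"wx":0,"wy":0,"wz":0,"fingers":-1},
  ],
  force=90,
)

```text
time_s: 13.2
position: [0.5605, -0.3594, -0.0036]
orientation: [[0.459, -0.001, -0.889], [0.889, 0.0, 0.459], [-0.0, -1.0, 0.001]]
wrist_force: [-2.8, 2.3, 6.5]
width: 0.411
```

step_arm(
  plan=[
    {"dx":0,"dy":0,"dz":0.25,"wx":0,"wy":0,"wz":0,"fingers":-1},
    {"dx":0,"dy":0,"dz":0.5,"wx":0,"wy":0,"wz":0,"fingers":-1},
    {"dx":0,"dy":0,"dz":0.5,"wx":0,"wy":0,"wz":0,"fingers":-1},
    {"dx":0,"dy":0,"dz":0.5,"wx":0,"wy":0,"wz":0,"fingers":-1},
    {"dx":0,"dy":0,"dz":0,"wx":0,"wy":0,"wz":0,"fingers":-1},
    {"dx":0,"dy":0,"dz":0,"wx":0,"wy":0,"wz":0,"fingers":-1},
  ],
)

```text
time_s: 13.8
position: [0.5605, -0.3593, 0.0651]
orientation: [[0.46, -0.0, -0.888], [0.888, 0.001, 0.46], [0.001, -1.0, 0.001]]
wrist_force: [-1.0, -0.2, -4.7]
width: 0.407
```

```bash
python3 - <<'E'
from fit import *
for i in range(3):
    s=observe(); print(np.round(s["position"],4),np.round(s["wrist_force"],1),np.round(s["ft_torque"],2),s["width"]); w=cloud(read_camera("side"))
P=np.array(s["position"])
print("side",rect(sel(w,.47,.66,-.46,-.25,.05,.125)), "block-high pts z:",np.percentile(sel(w,.47,.66,-.46,-.25,.045,.125)[:,2],[1,10,50]))
p=read_camera("wrist"); w=cloud(p)
q=sel(w,.45,.68,-.48,-.24,.07,.115); print("wrist",rect(q),np.median(q[:,2])); q=sel(w,.45,.68,-.48,-.24,.115,.14);print(rect(q),np.median(q[:,2]))
cv2.imwrite("pics/w7.png",p["pixels"])
E
```

```text
[ 0.5605 -0.3593  0.0651] [-1.  -0.2 -4.7] [-0.    0.09  0.  ] 0.40745361428118504
[ 0.5598 -0.359   0.0642] [-0.3  0.4 -4. ] [0.01 0.07 0.04] 0.40700503876954974
[ 0.5596 -0.359   0.0639] [-0.3  0.2 -4.2] [ 0.01  0.02 -0.04] 0.40897061932982837
side (array([ 558.9, -355.8]), array([147.4,  83.9]), 62.7, 868) block-high pts z: [0.06748382 0.07477135 0.09812078]
wrist (array([ 556.3, -366.7]), array([121.7,  80.8]), 62.7, 14885) 0.10061051749990496
(array([ 558.1, -363.5]), array([60.2, 62.3]), 62.7, 11285) 0.13437196549432723
```

View pics/w7.png

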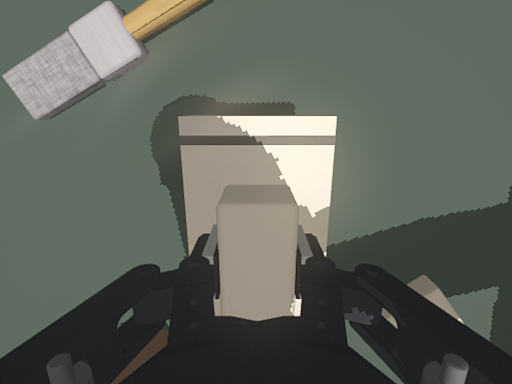

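The half is held by its ridge (centre (258,250), match mark at (258,140)), and the wrist shows 4.3 N, which fits the given mass. Now I'll carry it over the drawer.

step_arm(
  plan=[
    {"dx":0,"dy":0,"dz":0.6,"wx":0,"wy":0,"wz":0,"fingers":-1},
    {"dx":0,"dy":0.3,"dz":0.7,"wx":0,"wy":0,"wz":0,"fingers":-1},
    {"dx":0.08,"dy":0.6,"dz":0.7,"wx":0,"wy":0,"wz":0.2,"fingers":-1},
    {"dx":0.08,"dy":0.8,"dz":0,"wx":0,"wy":0,"wz":0.2,"fingers":-1},
    {"dx":0.08,"dy":0.8,"dz":0,"wx":0,"wy":0,"wz":0.2,"fingers":-1},
    {"dx":0.08,"dy":0.8,"dz":0,"wx":0,"wy":0,"wz":0.2,"fingers":-1},
    {"dx":0.08,"dy":0.8,"dz":0,"wx":0,"wy":0,"wz":0.2,"fingers":-1},
    {"dx":0.08,"dy":0.8,"dz":0,"wx":0,"wy":0,"wz":0.2,"fingers":-1},
  ],
)

```text
time_s: 14.8
position: [0.5796, -0.1623, 0.1451]
orientation: [[0.303, -0.001, -0.953], [0.953, 0.0, 0.303], [-0.0, -1.0, 0.001]]
wrist_force: [0.6, -0.2, -3.7]
width: 0.409
```

step_arm(
  plan=[
    {"dx":0.08,"dy":0.8,"dz":0,"wx":0,"wy":0,"wz":0.2,"fingers":-1},
    {"dx":0.08,"dy":0.8,"dz":0,"wx":0,"wy":0,"wz":0.2,"fingers":-1},
    {"dx":0.08,"dy":0.8,"dz":0,"wx":0,"wy":0,"wz":0.2,"fingers":-1},
    {"dx":0.08,"dy":0.8,"dz":0,"wx":0,"wy":0,"wz":0.2,"fingers":-1},
    {"dx":0.08,"dy":0.8,"dz":0,"wx":0,"wy":0,"wz":0.2,"fingers":-1},
    {"dx":0.08,"dy":0.8,"dz":0,"wx":0,"wy":0,"wz":0.2,"fingers":-1},
    {"dx":0.08,"dy":0.8,"dz":0,"wx":0,"wy":0,"wz":0,"fingers":-1},
  ],
)

```text
time_s: 15.5
position: [0.602, 0.0616, 0.1451]
orientation: [[0.141, -0.001, -0.99], [0.99, -0.0, 0.141], [-0.001, -1.0, 0.001]]
wrist_force: [0.5, 0.3, -2.6]
width: 0.408
```

step_arm(
  plan=[
    {"dx":0,"dy":0,"dz":0,"wx":0,"wy":0,"wz":0,"fingers":-1},
    {"dx":0,"dy":0,"dz":0,"wx":0,"wy":0,"wz":0,"fingers":-1},
    {"dx":0,"dy":0,"dz":0,"wx":0,"wy":0,"wz":0,"fingers":-1},
  ],
)

```text
time_s: 15.8
position: [0.6019, 0.0597, 0.1454]
orientation: [[0.142, -0.001, -0.99], [0.99, -0.001, 0.142], [-0.001, -1.0, 0.001]]
wrist_force: [0.3, -1.2, -4.6]
width: 0.41
```

step_arm(
  plan=[
    {"dx":0.1,"dy":0.7,"dz":0,"wx":0,"wy":0,"wz":0,"fingers":-1},
    {"dx":0,"dy":0.7,"dz":0,"wx":0,"wy":0,"wz":0,"fingers":-1},
    {"dx":0,"dy":0.7,"dz":0,"wx":0,"wy":0,"wz":0,"fingers":-1},
    {"dx":0,"dy":0.57,"dz":0,"wx":0,"wy":0,"wz":0,"fingers":-1},
    {"dx":0,"dy":0,"dz":-0.5,"wx":0,"wy":0,"wz":0,"fingers":-1},
    {"dx":0,"dy":0,"dz":-0.5,"wx":0,"wy":0,"wz":0,"fingers":-1},
    {"dx":0,"dy":0,"dz":0,"wx":0,"wy":0,"wz":0,"fingers":-1},
    {"dx":0,"dy":0,"dz":0,"wx":0,"wy":0,"wz":0,"fingers":-1},
  ],
)

```text
time_s: 16.6
position: [0.6067, 0.166, 0.106]
orientation: [[0.142, -0.0, -0.99], [0.99, -0.001, 0.142], [-0.001, -1.0, 0.0]]
wrist_force: [0.8, 0.0, -3.7]
width: 0.41
```

```bash
cat > al.py <<'E'
from fit import *
s=observe(); P=np.array(s["position"]);print("t",s["time_s"],P.round(4),np.round(s["wrist_force"],1),np.round(s["ft_torque"],2),round(s["width"],3))
Y=np.array([np.cos(np.deg2rad(81.8)),np.sin(np.deg2rad(81.8))]);X=np.array([Y[1],-Y[0]]);c=np.array([.606,.1665])
zt=P[2]+.0036+.033
for n in("side","wrist","top"):
    p=read_camera(n); w=cloud(p); q=w.reshape(-1,3); q=q[~np.isnan(q[:,0])]; lx=(q[:,:2]-c)@X; ly=(q[:,:2]-c)@Y
    m=(abs(q[:,2]-zt)<.006)&(abs(lx)<.06)&(abs(ly)<.09)
    if m.sum()>50: print(n,"upper top face x",np.percentile(lx[m],[.5,99.5]).round(4),"y",np.percentile(ly[m],[.5,99.5]).round(4),"z",np.median(q[m,2]).round(4),m.sum())
    if n=="side": cv2.imwrite("pics/al.png",cv2.resize(p["pixels"][190:330,160:340],None,fx=4,fy=4))
E
python3 al.py
```

```text
t 16.6 [0.6067 0.166  0.106 ] [ 0.8  0.  -3.7] [ 0.01 -0.09  0.05] 0.41
side upper top face x [-0.0413  0.0391] y [-0.0071  0.0727] z 0.1419 797
wrist upper top face x [-0.0383  0.0412] y [-0.0687  0.0478] z 0.1437 14213
top upper top face x [-0.0385  0.0418] y [-0.0694  0.0625] z 0.1424 322
```

View pics/al.png

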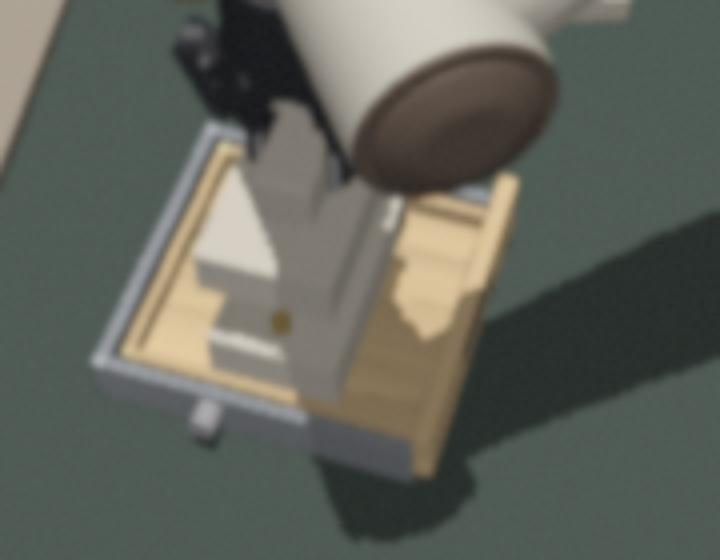

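The crop shows the upper half hovering squarely over the lower one, with the thin dowel visible at about (280,322). All cameras agree on alignment to about 1 mm. I'll lower in force-watched steps.

step_arm(
  plan=[
    {"dx":0,"dy":0,"dz":-0.3,"wx":0,"wy":0,"wz":0,"fingers":-1},
    {"dx":0,"dy":0,"dz":-0.3,"wx":0,"wy":0,"wz":0,"fingers":-1},
    {"dx":0,"dy":0,"dz":-0.2,"wx":0,"wy":0,"wz":0,"fingers":-1},
    {"dx":0,"dy":0,"dz":-0.1,"wx":0,"wy":0,"wz":0,"fingers":-1},
    {"dx":0,"dy":0,"dz":-0.1,"wx":0,"wy":0,"wz":0,"fingers":-1},
    {"dx":0,"dy":0,"dz":0,"wx":0,"wy":0,"wz":0,"fingers":-1},
  ],
)

```text
time_s: 17.35
position: [0.6061, 0.1671, 0.0653]
orientation: [[0.141, -0.001, -0.99], [0.99, -0.001, 0.141], [-0.001, -1.0, 0.001]]
wrist_force: [0.4, -0.1, -4.1]
width: 0.409
```

step_arm(
  plan=[
    {"dx":0,"dy":0,"dz":-0.1,"wx":0,"wy":0,"wz":0,"fingers":-1},
    {"dx":0,"dy":0,"dz":0,"wx":0,"wy":0,"wz":0,"fingers":-1},
  ],
)

```text
time_s: 17.55
position: [0.6064, 0.1671, 0.0618]
orientation: [[0.141, -0.0, -0.99], [0.99, -0.0, 0.141], [-0.0, -1.0, 0.0]]
wrist_force: [-0.1, -0.3, -3.5]
width: 0.41
```

```bash
python3 al.py
```

```text
t 17.55 [0.6064 0.1671 0.0618] [-0.1 -0.3 -3.5] [-0.07 -0.01 -0.  ] 0.41
side upper top face x [-0.0417  0.0386] y [-0.0058  0.0735] z 0.0977 740
wrist upper top face x [-0.0393  0.0402] y [-0.0682  0.0486] z 0.0987 14227
top upper top face x [-0.0391  0.0404] y [-0.0694  0.0593] z 0.0979 297
```

step_arm(
  plan=[
    {"dx":0,"dy":0,"dz":-0.05,"wx":0,"wy":0,"wz":0,"fingers":-1},
    {"dx":0,"dy":0,"dz":-0.05,"wx":0,"wy":0,"wz":0,"fingers":-1},
    {"dx":0,"dy":0,"dz":0,"wx":0,"wy":0,"wz":0,"fingers":-1},
  ],
)

```text
time_s: 18.0
position: [0.6062, 0.1668, 0.0576]
orientation: [[0.141, -0.001, -0.99], [0.99, -0.001, 0.141], [-0.001, -1.0, 0.001]]
wrist_force: [1.7, -1.2, -4.5]
width: 0.412
```

step_arm(
  plan=[
    {"dx":0,"dy":0,"dz":-0.05,"wx":0,"wy":0,"wz":0,"fingers":-1},
    {"dx":0,"dy":0,"dz":0,"wx":0,"wy":0,"wz":0,"fingers":-1},
  ],
)

```text
time_s: 18.2
position: [0.6063, 0.1668, 0.0556]
orientation: [[0.141, -0.001, -0.99], [0.99, -0.001, 0.141], [-0.001, -1.0, 0.001]]
wrist_force: [-0.2, -2.7, -3.7]
width: 0.411
```

step_arm(
  plan=[
    {"dx":0,"dy":0,"dz":-0.05,"wx":0,"wy":0,"wz":0,"fingers":-1},
    {"dx":0,"dy":0,"dz":0,"wx":0,"wy":0,"wz":0,"fingers":-1},
  ],
)

```text
time_s: 18.4
position: [0.6063, 0.1669, 0.0537]
orientation: [[0.141, -0.0, -0.99], [0.99, -0.0, 0.141], [-0.0, -1.0, 0.0]]
wrist_force: [0.8, -3.2, -5.0]
width: 0.407
```

step_arm(
  plan=[
    {"dx":0,"dy":0,"dz":-0.025,"wx":0,"wy":0,"wz":0,"fingers":-1},
    {"dx":0,"dy":0,"dz":0,"wx":0,"wy":0,"wz":0,"fingers":-1},
  ],
)

```text
time_s: 18.6
position: [0.6064, 0.1669, 0.0531]
orientation: [[0.141, -0.0, -0.99], [0.99, -0.0, 0.141], [-0.0, -1.0, 0.0]]
wrist_force: [1.1, -3.4, -2.7]
width: 0.409
```

step_arm(
  plan=[
    {"dx":0,"dy":-0.01,"dz":-0.02,"wx":0,"wy":0,"wz":0,"fingers":-1},
    {"dx":0,"dy":0,"dz":0,"wx":0,"wy":0,"wz":0,"fingers":-1},
  ],
)

```text
time_s: 18.8
position: [0.6065, 0.1669, 0.0525]
orientation: [[0.141, 0.0, -0.99], [0.99, 0.0, 0.141], [0.0, -1.0, -0.0]]
wrist_force: [-0.4, -3.9, -2.1]
width: 0.413
```

step_arm(
  plan=[
    {"dx":0,"dy":-0.01,"dz":-0.02,"wx":0,"wy":0,"wz":0,"fingers":-1},
    {"dx":0,"dy":0,"dz":0,"wx":0,"wy":0,"wz":0,"fingers":-1},
  ],
)

```text
time_s: 19.0
position: [0.6066, 0.1668, 0.0524]
orientation: [[0.141, 0.001, -0.99], [0.99, 0.001, 0.141], [0.001, -1.0, -0.001]]
wrist_force: [-2.3, -2.2, 3.5]
width: 0.411
```

step_arm(
  plan=[
    {"dx":0,"dy":0,"dz":-0.02,"wx":0,"wy":0,"wz":0,"fingers":-1},
    {"dx":0,"dy":0,"dz":0,"wx":0,"wy":0,"wz":0,"fingers":-1},
    {"dx":0,"dy":0,"dz":0,"wx":0,"wy":0,"wz":0,"fingers":-1},
  ],
)

```text
time_s: 19.3
position: [0.6066, 0.1668, 0.0524]
orientation: [[0.141, 0.001, -0.99], [0.99, 0.0, 0.141], [0.001, -1.0, -0.001]]
wrist_force: [-3.3, -0.6, 7.7]
width: 0.408
```

step_arm(
  plan=[
    {"dx":0.005,"dy":0,"dz":-0.03,"wx":0,"wy":0,"wz":0,"fingers":-1},
    {"dx":0,"dy":0,"dz":0,"wx":0,"wy":0,"wz":0,"fingers":-1},
    {"dx":0,"dy":0,"dz":0,"wx":0,"wy":0,"wz":0,"fingers":-1},
  ],
)

```text
time_s: 19.6
position: [0.6066, 0.1668, 0.0524]
orientation: [[0.141, 0.001, -0.99], [0.99, 0.0, 0.141], [0.0, -1.0, -0.001]]
wrist_force: [-6.8, -1.1, 11.7]
width: 0.407
```

```bash
cat > ff.py <<'E'
from h import *
F=[]
for i in range(6):
    read_camera("side"); s=observe(); F.append(list(s["wrist_force"])+list(s["ft_torque"]))
print(np.mean(F,0).round(2),np.std(F,0).round(2)[:3],np.round(s["position"],4))
E
python3 ff.py
```

```text
[-6.39 -1.23 12.94 -0.28  2.35 -0.11] [0.45 0.47 0.38] [0.6066 0.1668 0.0524]
```

step_arm(
  plan=[
    {"dx":-0.015,"dy":0,"dz":-0.012,"wx":0,"wy":0,"wz":0,"fingers":-1},
    {"dx":0,"dy":0,"dz":0,"wx":0,"wy":0,"wz":0,"fingers":-1},
    {"dx":0,"dy":0,"dz":0,"wx":0,"wy":0,"wz":0,"fingers":-1},
  ],
)

```text
time_s: 20.2
position: [0.6066, 0.1668, 0.0524]
orientation: [[0.14, 0.002, -0.99], [0.99, 0.0, 0.14], [0.001, -1.0, -0.002]]
wrist_force: [-5.9, -1.7, 13.8]
width: 0.411
```

```bash
python3 ff.py; python3 al.py; python3 - <<'E'
from fit import *
p=read_camera("top"); w=cloud(p)
for k in("small_half","cup_a","pan","brush"):
    for r in trace(k,p)[:2]:
        q=w[r["pixels"]]; print(k,round(r["score"],2),np.round(np.nanmedian(q,0),3))
w=cloud(read_camera("side")); print("front",rect(sel(w,.44,.515,.05,.31,.045,.065)))
E
```

```text
[-5.08 -1.62 14.19 -0.33  2.26 -0.11] [0.17 0.31 0.33] [0.6066 0.1668 0.0524]
t 20.5 [0.6066 0.1668 0.0524] [-5.2 -1.6 14.8] [-0.26  2.26 -0.12] 0.409
side upper top face x [-0.0416  0.0388] y [-0.0027  0.0739] z 0.0882 735
wrist upper top face x [-0.0391  0.0404] y [-0.0685  0.0481] z 0.0891 14238
top upper top face x [-0.039   0.0407] y [-0.0697  0.0551] z 0.0881 279
small_half 0.9 [ 0.469 -0.148  0.026]
cup_a 0.81 [ 0.755 -0.256  0.016]
cup_a 0.68 [ 0.758 -0.105  0.02 ]
pan 0.87 [0.583 0.489 0.038]
pan 0.71 [ 0.76  -0.106  0.023]
brush 0.8 [ 0.612 -0.517  0.018]
front (array([510.5, 209.2]), array([130.9,  13.3]), 81.7, 208)
```

View pics/al.png

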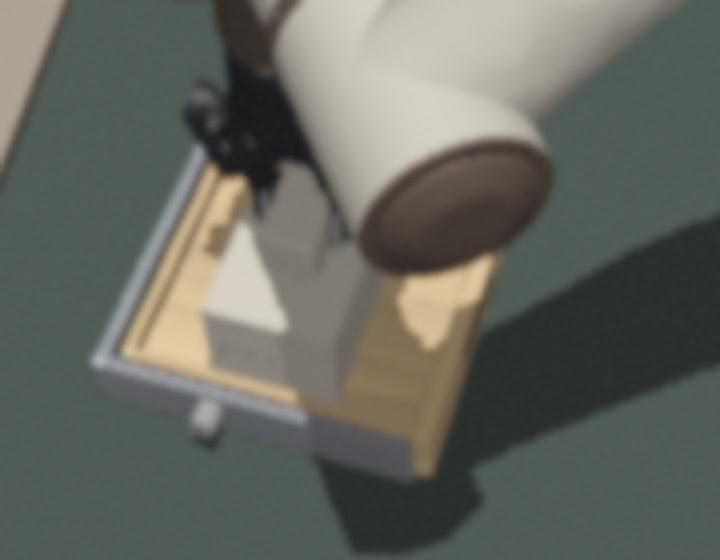

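The crop shows the mould closed: the halves are flush, no dowel is visible, and the drawer is home. The pan trace differs from the first one, so I'll compare it by depth and then hand in.

```bash
python3 - <<'E'
from fit import *
p=read_camera("top"); w=cloud(p); b=np.load("/tmp/top.npz")["w"]
for x in (b,w): print("pan",rect(sel(x,.46,.68,.36,.58,.02,.09)))
print(observe()["wrist_force"],observe()["time_s"])
hand_in()
E
```

```text
pan (array([553.7, 460.4]), array([129. , 171.6]), 2.8, 453)
pan (array([571.1, 488.3]), array([134.3, 130.6]), 71.0, 339)
[-4.90692571 -1.42732914 13.82065689] 21.0
the job is handed in; nothing more can be done
```

I handed in inside that same script, before reading the comparison, and the pan fits differ. I'll look at it now.

```bash
python3 - <<'E'
import cv2,numpy as np
from h import *
b=cv2.imread("pics/side0.png")
ims=[np.load("/tmp/top.npz")["px"][160:270,60:240]]
try:
    p=read_camera("top"); ims.append(p["pixels"][160:270,60:240])
except Exception as e:
    print(e); ims.append(cv2.imread("pics/dr.png")[:110,:180])
cv2.imwrite("pics/pan.png",np.hstack([cv2.resize(i,(396,242)) for i in ims]))
E
```

```text
the job is handed in; nothing more can be done
```

```bash
python3 - <<'E'
from fit import *
import cv2
a,b=[cv2.imread(f"pics/{n}.png") for n in("side0","tip")]
print("pan region diff, start vs 6.45 s:",cv2.absdiff(a,b)[335:,195:275].mean().round(2))
for n in("w3","w6"):
    w=np.load(f"/tmp/{n}.npz")["w"]; q=sel(w,.46,.68,.34,.6,.04,.06); print(n,rect(q) if len(q) else "none", q.min(0).round(3) if len(q) else "")
E
```

```text
pan region diff, start vs 6.45 s: 3.46
w3 none 
w6 (array([533. , 393.7]), array([ 27.5, 102.3]), 65.4, 475) [0.492 0.375 0.04 ]
```

The drawer is shut and the mould is closed, held and pressed. I handed in at 21.0 s of the 67 s. The one check I could not finish is whether the pan stayed put at the end.

- **Drawer:** I pushed it home along its own axis, about 55 mm. The push force peaked, dropped, then stopped firmly at about 18 N. The cameras later showed the front about 55 mm further in and the lower half at (0.606, 0.166).
- **Finger height:** The shut fingertips turned out to be about 37 mm above the reported TCP. My first push passed over the drawer front without touching it. I measured the offset with the side camera and corrected for it from then on.
- **Mould:** I gripped the big half by its ridge (about 4.3 N weight) and carried it with the match marks agreeing. The faces met at TCP z = 0.0524 m, as predicted, with the upper half's block top at 88 mm, so the halves are flush.
- **Press:** The last readings were 13.8 to 14.8 N net downward, averaging about 14.2 N, slightly under the 15 N asked. There is also a sideways load of about 5 N towards the drawer's closed end. Grip force is 90 N and it is still holding.
- **Other objects:** The small half, cups and brush were within 3 mm of their start positions.
- **Pan:** Its last top-view fit differed from the first, with the centre about 30 mm off and fewer points. Handing in was in the same script as that check, so I saw the mismatch only afterwards.
    - Its near edge was unmoved at 9 s (y = 0.375), and its far edge looks unchanged at the end.
    - The likely cause is the arm hiding part of it, but I could not confirm that with another picture.

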